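# Put two washed bearing caps back on their own pedestals

## Task

The split bearing caps have been washed and are draining on the sloping rack. Put each of the two caps that belong here back on its own pedestal, turned so that the slots in its ears go over the pedestal's upright keys and it sits level and fully home on the joint face; set them down gently, do not drop them. The third cap, with both slots in the middle of its ears, belongs to another block: leave it on the rack, leave the wrench, jar and brass fitting where they are, and let go of everything at the end.

Things in the scene. Friction and masses are not known exactly. Their poses are not given: they have to be found in the camera images.
- cap_a_center (a point): Cap A, fits only pedestal A: both slots at x = +12 mm (same side). Plain aluminium, ~0.3 kg, 44 (x, along bore) x 114 (y) x 44 mm high; middle block 60 mm long in y, 15 mm radius half bore below; at each y end an ear 14 mm thick, flush below, with one slot right through, 13 mm wide in x, 15.5 mm deep from the end. Origin: its centre, 22 mm above the underside; z out of its top. Grip across the x faces.
- cap_b_center (a point): Cap B, fits only pedestal B: slot at +y end central (x = 0), at -y end x = +12 mm. Plain aluminium, ~0.3 kg, 44 (x, along bore) x 114 (y) x 44 mm high; middle block 60 mm long in y, 15 mm radius half bore below; at each y end an ear 14 mm thick, flush below, with one slot right through, 13 mm wide in x, 15.5 mm deep from the end. Origin: its centre, 22 mm above the underside; z out of its top. Grip across the x faces.
- cap_c_center (a point): Cap C, foreign, stays: both slots central (x = 0). Plain aluminium, ~0.3 kg, 44 (x, along bore) x 114 (y) x 44 mm high; middle block 60 mm long in y, 15 mm radius half bore below; at each y end an ear 14 mm thick, flush below, with one slot right through, 13 mm wide in x, 15.5 mm deep from the end. Origin: its centre, 22 mm above the underside; z out of its top. Grip across the x faces.
- pedestal_a_seat (a point): Pedestal A: both keys at x = +12 mm. Fixed lower half of a split bearing. Point: centre of its level joint face (44 x 114 mm), 60 mm above the bench; x along the bore, z up. At each y end an upright key: 10 mm wide in x, 43 to 55 mm from centre in y, 13 mm tall, round top. Cap home: same axes, cap centre 22 mm above this point. Foot 70 x 150 x 12 mm.
- pedestal_b_seat (a point): Pedestal B: +y key at x = 0, -y key at x = +12 mm. Fixed lower half of a split bearing. Point: centre of its level joint face (44 x 114 mm), 60 mm above the bench; x along the bore, z up. At each y end an upright key: 10 mm wide in x, 43 to 55 mm from centre in y, 13 mm tall, round top. Cap home: same axes, cap centre 22 mm above this point. Foot 70 x 150 x 12 mm.
- rack: Fixed drain rack: steel plate 150 (up the slope) x 290 mm (level), sloping 25 degrees, low edge away from the robot; lip 10 mm high on the low edge, side rims 6 mm. Origin: on the bench under the centre of the plate's upper face, which is 50 mm up; x points to the high side, z up. The caps lie flat on it, undersides down, side by side 95 mm apart in y, in any order, ears up and down the slope.
- wrench: Open-ended steel wrench, 180 mm long, lying on the bench; bystander.
- oil_jar: Amber glass jar with a black cap, 60 mm across, 85 mm tall, standing on the bench; origin under its centre; bystander.
- fitting: Brass hose fitting, 38 mm across at the foot, 60 mm tall, standing on the bench; origin under its centre; bystander.
There are look-alikes about, which are no part of the job. Leave any pink or purple look-alike of the part that bears pedestal_b_seat alone.

How it is judged (in metres and radians):
At the end, for the whole second after the job is handed in: Cap A on pedestal A and cap B on pedestal B, each fully home: centre within 4 mm of the seat's centre in plan and 19 to 24.2 mm above the joint face (22 when home), level within 0.05 rad, long axis within 0.09 rad of the pedestal's, at rest; cap C within 30 mm of where it started (horizontal distance between cap_a_center and pedestal_a_seat below 0.004 m and z of cap_a_center in the frame of pedestal_a_seat between 0.019 and 0.0242 m and angle between each of cap_a_center, cap_b_center's own z axis and vertical below 0.05 rad and angle between the y axis of cap_a_center and the y axis of pedestal_a_seat, either way round below 0.09 rad and horizontal distance between cap_b_center and pedestal_b_seat below 0.004 m and z of cap_b_center in the frame of pedestal_b_seat between 0.019 and 0.0242 m and angle between the y axis of cap_b_center and the y axis of pedestal_b_seat, either way round below 0.09 rad and linear speed of each of cap_a, cap_b below 0.02 m/s and not (distance of cap_c_center from where it was at the start of the episode above 0.03 m)); the robot touches nothing.
It fails at once if cap A is dropped (falls freely faster than 0.45 m/s, about 10 mm of fall) (linear speed of cap_a above 0.45 m/s and contact force between the fingers and cap_a below 0.05 N).
It fails at once if cap B is dropped (falls freely faster than 0.45 m/s, about 10 mm of fall) (linear speed of cap_b above 0.45 m/s and contact force between the fingers and cap_b below 0.05 N).
It fails at once if cap C is moved more than 30 mm (distance of cap_c_center from where it was at the start of the episode above 0.03 m).
It fails at once if the wrench, jar or fitting is moved more than 30 mm (distance of any of wrench, oil_jar, fitting from where it was at the start of the episode above 0.03 m).
It also fails if it takes over 70 s, if anything falls off the work surface, if the arm or the gripper's body presses on something with over 40 N, if the wrist force passes 120 N, or if a joint passes its speed limit or range.

## Robot

A 6-joint arm with a two-finger parallel gripper is mounted at the origin on the work surface. World frame = base frame: x ahead of the robot, y to its left, z up, the work surface at z = 0. Lengths are in mm, angles in rad, forces in N, time in s.
With the tool pointing down it reaches from about 350 to 975 mm from the base axis. Payload 7.1 kg.
Tool frame: the origin (TCP) lies at the very end of the fingers, on their centre line; the grasp point (between the pads) lies 19 mm behind it (ctrl.grasp_offset is the distance from the TCP to the grasp point, in mm); z points along the fingers, y is the line along which they close (so a half turn about z gives the same grasp; the last joint's range is limited). The gripper opens to 88 mm and grips with 3 to 60 N. Pads are 20 mm wide; open, the fingers measure 115 mm over their backs; the gripper's body (75 mm by 178 mm) begins 61 mm behind the grasp point.
Start: joints at [1.175, 0.423, 1.63, -0, 1.089, -0.019], TCP at [229.934, 581.15, 222.675] pointing down, gripper open.
Joint ranges: [-3, 3], [-0.9, 2.11], [0.09, 2.58], [-1.31, 4.45], [0.11, 2.69], [-2.54, 2.54]. Speed limits (rad/s): [2.39, 2.39, 3.01, 3.14, 3.14, 3.14].

## Interface

Orientations are given as a rotation vector (axis times angle).
In Python, from workcell import ctrl, viewer, ticket, models gives the robot as it stands.
- The arm moves only by the tool play_rows, never from a script. Its arguments are lists of equal length, an entry for each row: "dp": the shift along the world's x, y, z in mm, a list of three; "yaw": the turn about the world's z in degrees. In form: {"dp": [[tx, ty, tz], ...], "yaw": [yaw, ...]}. A call has 1 to 8 rows; each row shifts and turns the commanded pose from where the row before left it; what a row does not reach is not made up. A row lasts 1/12 s, in which the tool goes at most 41.7 mm and 7.16 degrees, less where a joint would pass 70% of its speed; a pose out of reach is approached as far as the arm can. A call is refused whole if a number of a shift passes 41.7 or a number of a turn 7.16, either way. A call with a gripper value outside its range is refused whole. "gripper" is the closure, from 0 (fully open) to 1 (shut), set as the call begins (left out, the last holds). The fingers move at their own pace and stop on an object; the grip force is fixed at half the most. Time passes only in rows, so rows that do not move let the fingers close. It gives the time, the measured TCP pose, the force, the opening and the grip force at its end, in the units of the state.
- ctrl.get_obs(): the state, without advancing time (a new reading comes with each control period).
- viewer.get_image(name): name is "scene" or "side" or "wrist"; returns a dict with "pixels" (384x512x3 uint8, red, green, blue), "range_z" (384x512 float32, mm along the optical axis (not along the pixel's ray), 0 where there is no reading), "fx", "fy", "cx", "cy" (pixels), "T" (4x4, takes a point from camera to world coordinates); the wrist camera has in their place "hand_eye" (4x4, takes a point from camera to tool coordinates, whose origin is the TCP and whose axes are the flange's). Camera axes: x right, y up, looking along -z (the intrinsics and any distortion apply to the point x, -y, -z); pixel columns grow to the right and rows downward; lengths in mm; the calibration is good to about 2 mm. A picture is of the moment at which its call begins: read the wrist's pose just before it.
- ticket.close_job(): hands the job in; it is judged then, once.
Trained networks look in a picture, given as the dict that the camera call returned (one of the last four; its "shot" number tells which), for a name from the list of things; names that differ only in an ending like _2 or _b are one class to them, and where a whole thing is asked for, a point or a joint stands for the part that bears it (a point fixed in the world has none). Each returns a list of dicts, best first, with "conf" (0 to 1); they miss things now and then, are a little off and sometimes report something else, mostly with a low value. They report only what shows in the picture. A call takes as long as a camera call. They do not tell look-alikes from the thing itself.
- models.look_for(picture, name): "bbox" ([centre column, centre row, width, height] in pixels, round what is visible of it).
- models.landmark_of(picture, name): "location" ([column, row] in pixels: a listed point, or the origin of a listed thing).
The state is a dict: "t": time; "qpos": joint angles; "qvel": joint speeds; "joint_torque": joint torques, N m; "ee_pos": TCP position; "orientation": TCP orientation; "ft_force": force on the tool from outside, world axes, zero at the start; "moment": the same for the moment, N m; "width": finger opening in mm; "grasp_force": force on a finger pad.
Only numpy, scipy, OpenCV 4.12 (cv2) and the standard library are available. Lean on these libraries where they do the work, as an engineer would, in place of code of your own. Each camera call takes 0.05 s, during which the arm holds its last target. There are 200 camera calls.

## Working session

There is one attempt and no reset: what is moved stays moved. The work goes in short steps, Python scripts to look and compute and a tool call to move; the robot and the scene stay as the last step left them, time stands still between calls to the robot, and variables do not carry over. Pictures are saved under pics/ and viewed, at most 10 in all, crops included, and the job is handed in when it is done.

Besides the shell and the picture viewer there is one more tool, called after "Request:" by a JSON object that holds its "op" and its "data", one argument or row to a line. play_rows: Moves the arm, as the interface text tells. Its arguments: {"type":"object","properties":{"dp":{"type":"array"},"yaw":{"type":"array"},"gripper":{"type":"number"}},"required":["dp","yaw"]}

```bash
ls; mkdir -p pics
cat > h.py <<'E'
import numpy as np, cv2
from scipy.spatial.transform import Rotation as R
from workcell import ctrl, viewer, ticket, models
def shot(n):
    o=ctrl.get_obs(); d=viewer.get_image(n)
    if 'T' not in d:
        M=np.eye(4); M[:3,:3]=R.from_rotvec(o['orientation']).as_matrix(); M[:3,3]=o['ee_pos']
        d['Tw']=M@np.array(d['hand_eye'])
    else: d['Tw']=np.array(d['T'])
    return d
def cloud(d):
    z=d['range_z']; v,u=np.mgrid[:z.shape[0],:z.shape[1]]
    P=np.stack([(u-d['cx'])/d['fx']*z,-(v-d['cy'])/d['fy']*z,-z,np.ones_like(z)],-1)
    W=(P@d['Tw'].T)[...,:3]; W[z<=0]=np.nan; return W
def save(n,im): cv2.imwrite('pics/'+n,im[...,::-1])
E
python3 - <<'E'
from h import *
a=shot('scene');b=shot('side')
print({k:(v if k!='pixels' and k!='range_z' else 0) for k,v in a.items()})
for n,d in(('scene',a),('side',b)):
    W=cloud(d)
    np.savez(f'{n}0.npz',W=W,px=d['pixels'])
    save(n+'0.png',cv2.resize(d['pixels'],(800,600)))
    for k in['cap_a_center','pedestal_a_seat','pedestal_b_seat','rack','wrench','oil_jar','fitting']:
        for r in models.landmark_of(d,k):
            c,q=[int(round(t)) for t in r['location']]
            print(n,k,round(r['conf'],2),c,q,W[min(max(q,0),383),min(max(c,0),511)].round(0))
E
```

```text
pics
{'pixels': 0, 'range_z': 0, 'fx': 400.0384729123195, 'fy': 400.0384729123195, 'cx': 248.61264706690608, 'cy': 194.87479920256567, 'T': array([[ 2.09430310e-01, -5.72304980e-01,  7.92846741e-01,
         1.40347023e+03],
       [ 9.77786786e-01,  1.29605172e-01, -1.64728564e-01,
        -2.42494431e+02],
       [-8.48206057e-03,  8.09734221e-01,  5.86735499e-01,
         7.41572536e+02],
       [ 0.00000000e+00,  0.00000000e+00,  0.00000000e+00,
         1.00000000e+00]]), 'shot': 1, 'Tw': array([[ 2.09430310e-01, -5.72304980e-01,  7.92846741e-01,
         1.40347023e+03],
       [ 9.77786786e-01,  1.29605172e-01, -1.64728564e-01,
        -2.42494431e+02],
       [-8.48206057e-03,  8.09734221e-01,  5.86735499e-01,
         7.41572536e+02],
       [ 0.00000000e+00,  0.00000000e+00,  0.00000000e+00,
         1.00000000e+00]])}
scene cap_a_center 0.87 350 184 [530. 239.  86.]
scene pedestal_a_seat 0.8 244 213 [550. -79.  50.]
scene pedestal_b_seat 0.95 100 218 [ 487. -468.   52.]
scene pedestal_b_seat 0.91 148 168 [ 264. -336.   58.]
scene pedestal_b_seat 0.61 167 201 [ 452. -285.   54.]
scene rack 0.94 346 200 [537. 231.  34.]
scene wrench 0.73 229 281 [ 745. -156.    5.]
scene oil_jar 0.7 298 277 [796.  -0.  36.]
scene oil_jar 0.63 352 186 [534. 244.  81.]
scene oil_jar 0.46 346 202 [543. 228.  32.]
scene fitting 0.76 325 269 [760.  83.   6.]
side cap_a_center 0.95 215 131 [501. 227.  91.]
side pedestal_a_seat 0.93 285 204 [565. -83.  45.]
side pedestal_b_seat 0.81 289 279 [ 472. -276.   45.]
side pedestal_b_seat 0.75 204 352 [ 269. -341.   45.]
side pedestal_b_seat 0.7 360 351 [ 512. -457.   47.]
side rack 0.73 212 153 [463. 149.  78.]
side wrench 0.88 358 212 [ 735. -157.    8.]
side oil_jar 0.93 333 168 [751. -13.  38.]
side fitting 0.74 287 203 [570. -84.  47.]
side fitting 0.47 307 153 [736.  98.  19.]
```

View pics/scene0.png

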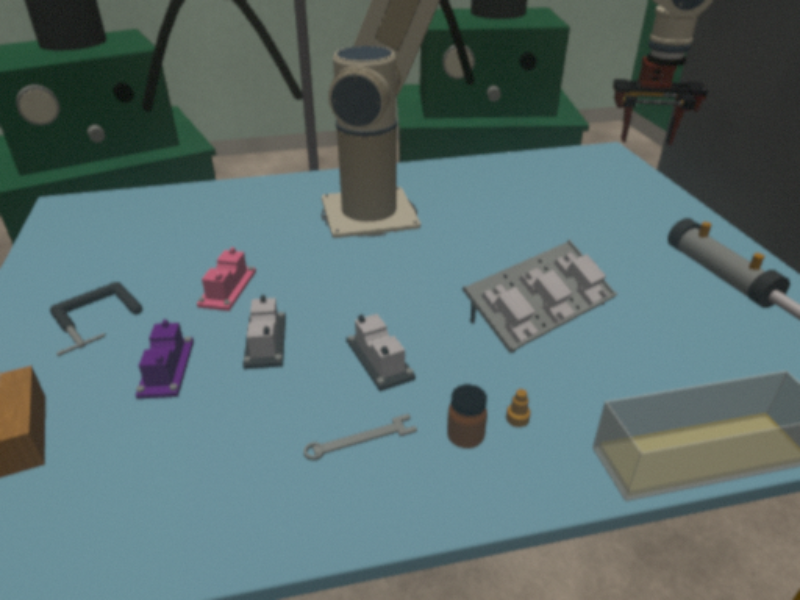

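View pics/side0.png

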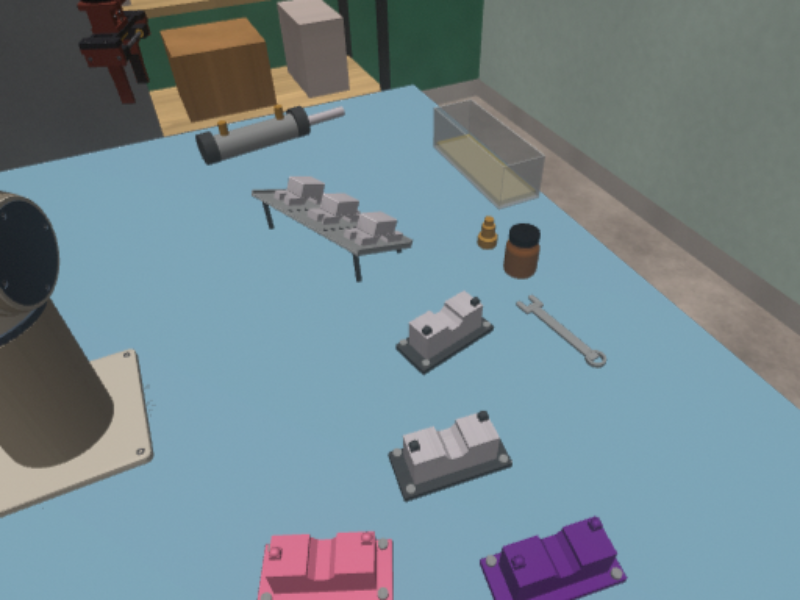

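The scene shows the rack at (540,295) with three caps, and two grey pedestals at (265,330) and (380,345). The pink (225,280) and purple (165,355) ones are look-alikes. The key pattern on each grey pedestal has to be read from the wrist camera.

Request:
{"op": "play_rows", "data": {
  "dp": [
    [31,-41,15],
    [31,-41,15],
    [31,-41,15],
    [31,-41,15],
    [31,-41,15],
    [31,-41,15],
    [31,-41,15],
    [31,-41,15]
  ],
  "yaw": [0,0,0,0,0,0,0,0]
}}

```text
t: 1.47
ee_pos: [423.7, 324.2, 316.9]
orientation: [0.588, 3.086, 0.001]
ft_force: [0.3, -0.0, -0.2]
width: 87.7
grasp_force: 0.0
```

Run:
```python
from h import *
a=shot('wrist'); o=ctrl.get_obs(); print(o['ee_pos'],R.from_rotvec(o['orientation']).as_matrix().round(3)); print(a['hand_eye'].round(2),a['fx'])
W=cloud(a); np.savez('w1.npz',W=W,px=a['pixels']); save('w1.png',cv2.resize(a['pixels'],(800,600)))
for r in models.landmark_of(a,'cap_a_center'): print(r, W[int(r['location'][1]),int(r['location'][0])])
```

```text
[428.16712329 320.19985119 319.25281971] [[-0.929  0.371  0.005]
 [ 0.371  0.929 -0.001]
 [-0.005  0.001 -1.   ]]
[[   0.      0.97    0.26   70.55]
 [   1.     -0.     -0.     -0.81]
 [  -0.      0.26   -0.97 -161.44]
 [   0.      0.      0.      1.  ]] 327.9426345892244
{'location': [235.5, 243.6], 'conf': 0.86} [503.3873881  259.155924    89.95645103]
{'location': [285.3, 191.1], 'conf': 0.29} [461.55050077 342.45570987  93.74882922]
```

View pics/w1.png

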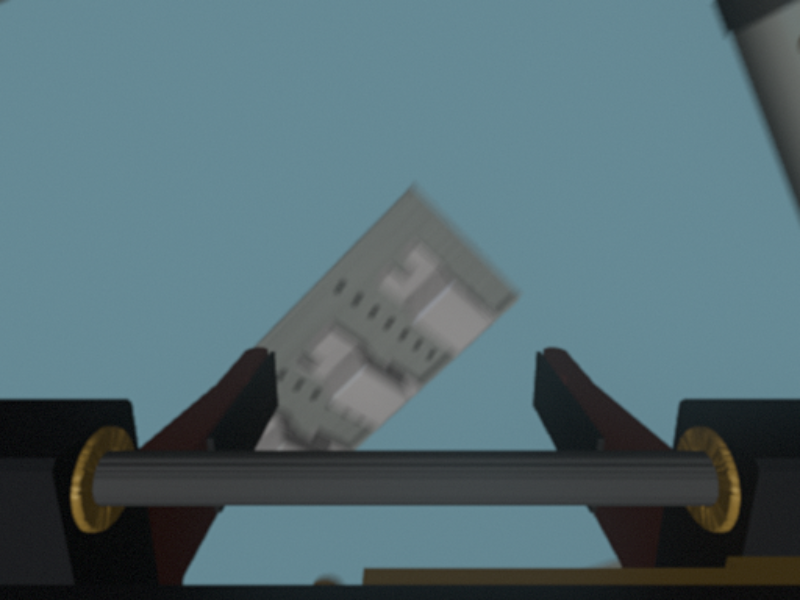

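The wrist view shows the rack end with two caps (around (420,300) and (350,370)). I'll turn the gripper in line with the rack and look from behind it.

Request:
{"op": "play_rows", "data": {
  "dp": [
    [17,-8,0],
    [17,-8,0],
    [17,-8,0],
    [17,-8,0],
    [17,-8,0],
    [17,-8,0],
    [15,0,0],
    [0,0,0]
  ],
  "yaw": [7,7,7,7,7,7,6,0]
}}

```text
t: 2.23
ee_pos: [541.6, 278.3, 315.5]
orientation: [-0.722, 3.057, 0.0]
ft_force: [0.1, -0.6, -0.4]
width: 87.5
grasp_force: 0.0
```

Run:
```python
from h import *
a=shot('wrist'); o=ctrl.get_obs(); print(o['ee_pos'],o['qpos'],R.from_rotvec(o['orientation']).as_matrix().round(3))
W=cloud(a); np.savez('w2.npz',W=W,px=a['pixels']); save('w2.png',cv2.resize(a['pixels'],(800,600)))
for r in models.landmark_of(a,'cap_a_center'): print(r, W[int(r['location'][1]),int(r['location'][0])])
```

```text
[540.15630815 278.38203145 315.33310018] [ 4.56120460e-01  3.08157136e-01  1.57782445e+00  3.41834485e-04
  1.25633861e+00 -1.57347717e+00] [[-0.897 -0.443 -0.001]
 [-0.443  0.897 -0.   ]
 [ 0.001  0.    -1.   ]]
{'location': [253.2, 133.5], 'conf': 0.81} [508.14122269 253.91649341  90.58500583]
{'location': [95.8, 227.9], 'conf': 0.28} [740.46656344 107.62650349  22.04544891]
```

View pics/w2.png

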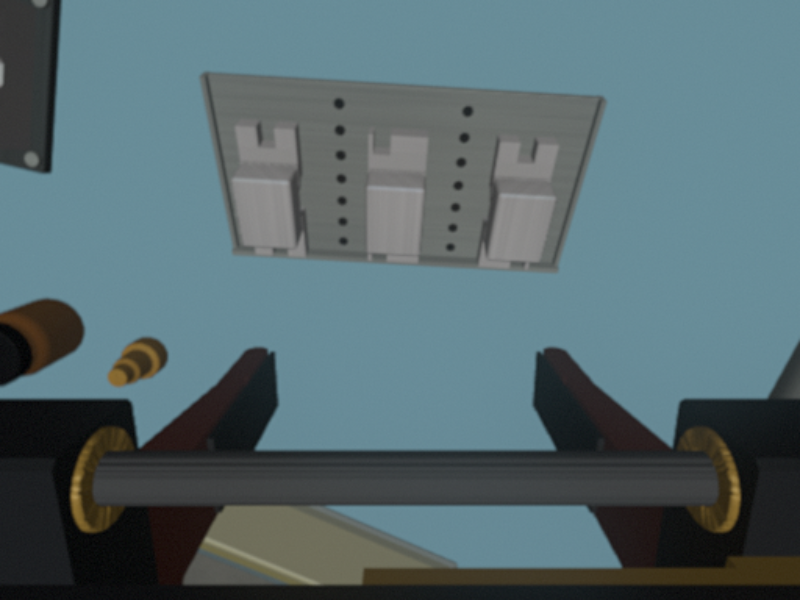

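Upper ears: left cap's slot is central, middle cap's is to the left, right cap's is central. So the middle cap is A (B and C would have no other place for two central upper slots). The lower ears will tell B from C, and the scene camera faces them.

Run:
```python
from h import *
px=np.mean([shot('scene')['pixels'].astype(float) for _ in range(4)],0).astype(np.uint8)
c=px[150:228,292:400]; c=cv2.resize(c,None,fx=7,fy=7,interpolation=cv2.INTER_CUBIC)
c=cv2.convertScaleAbs(c,alpha=1.3)
save('sc1.png',c)
```

```text
(no output)
```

View pics/sc1.png

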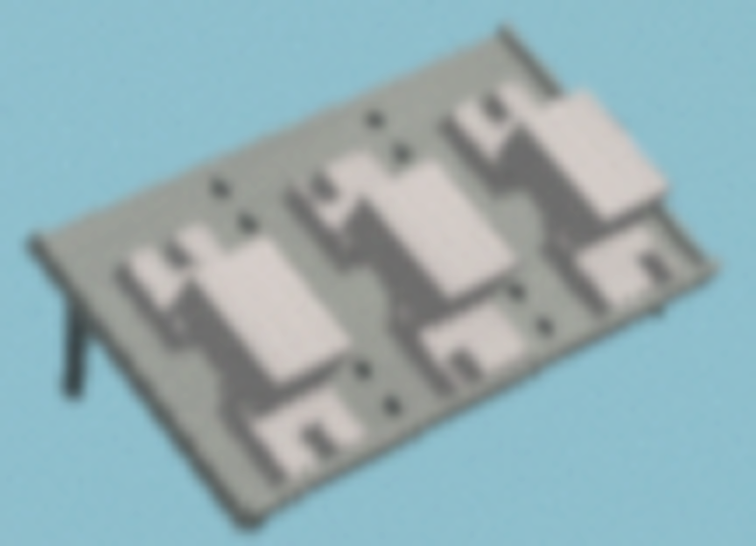

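The lower ears read: left cap (320,440) central, so it is C. Middle cap (460,360) is off to the same side as above, so it is A. Right cap (655,265) is off to the right, so it is B. Next I measure the caps from the wrist depth, then go to look at the pedestals.

```bash
cat >> h.py <<'E'
def fitplane(P,thr=1.5,it=300):
    rng=np.random.default_rng(0);best=None
    for _ in range(it):
        a,b,c=P[rng.choice(len(P),3,False)]; n=np.cross(b-a,c-a); l=np.linalg.norm(n)
        if l<1e-6: continue
        m=abs((P-a)@(n/l))<thr
        if best is None or m.sum()>best.sum(): best=m
    q=P[best]; c=q.mean(0); n=np.linalg.svd(q-c)[2][2]; n*=np.sign(n[2]); return c,n
def rect(P2):
    r=cv2.minAreaRect(P2.astype(np.float32)); return r
E
python3 - <<'E'
from h import *
W=np.load('w2.npz')['W']; reg=W[50:180,120:395].reshape(-1,3); reg=reg[np.isfinite(reg).all(1)]
P=reg[(reg[:,2]>12)]
c,n=fitplane(P); print('plane',c.round(1),n.round(3),'tilt',np.degrees(np.arccos(n[2])))
h=-np.array([n[0],n[1]])/np.hypot(*n[:2]); u=np.array([h[1],-h[0]]); print('h',h,'u',u,'ang u',np.degrees(np.arctan2(u[1],u[0])))
H=(W-c)@n
for lo,hi in((41,47),(12,16)):
    m=((H>lo)&(H<hi)); m[:45]=0;m[185:]=0;m[:,:120]=0;m[:,395:]=0
    k,L,S,_=cv2.connectedComponentsWithStats(m.astype(np.uint8))
    for i in range(1,k):
        if S[i,4]<80: continue
        Q=W[L==i]; 
        uu=Q[:,:2]@u; hh=(Q@np.array([h[0]*n[2],h[1]*n[2],np.hypot(*n[:2])]))
        f=lambda x:np.percentile(x,[1,99]).round(1)
        e3=np.array([h[0]*n[2],h[1]*n[2],np.hypot(*n[:2])]); U,V=f(uu).mean(),f(hh).mean()
        ctr=U*np.array([*u,0])+V*e3+n*np.median(Q@n)
        r=cv2.minAreaRect(np.c_[uu,hh].astype(np.float32))
        print(lo,S[i,4],'mean',Q.mean(0).round(1),'mid',ctr.round(1),'extent',np.ptp(f(uu)),np.ptp(f(hh)),'rect',np.round(r[1],1),r[2],'Hmed',np.median(H[L==i]).round(1),'capcentre',(ctr-22*n).round(1))
E
```

```text
plane [470.6 242.   59.6] [0.387 0.167 0.907] tilt 24.92990814807718
h [-0.91785836 -0.39690809] u [-0.39690809  0.91785836] ang u 113.38502991925324
41 1615 mean [556.6 167.7  84.9] mid [558.5 168.2  84.1] extent 42.4 58.19999999999999 rect [43.7 60.4] 0.3813764452934265 Hmed 43.9 capcentre [549.9 164.5  64.1]
41 1580 mean [517.8 257.1  85. ] mid [519.4 257.7  84.2] extent 42.6 57.599999999999966 rect [43.4 60.5] 0.40223807096481323 Hmed 43.8 capcentre [510.9 254.   64.2]
41 1574 mean [479.4 345.5  85. ] mid [480.9 346.4  84.3] extent 42.400000000000006 57.89999999999998 rect [59.9 44.1] 89.86429595947266 Hmed 43.8 capcentre [472.4 342.8  64.3]
12 752 mean [512.4 148.   74.6] mid [511.7 147.7  75. ] extent 43.5 27.899999999999977 rect [44.6 29. ] 0.08061293512582779 Hmed 14.0 capcentre [503.2 144.   55. ]
12 730 mean [472.6 239.9  74.6] mid [472.6 237.6  75. ] extent 43.0 27.899999999999977 rect [43.5 29. ] 0.4433199465274811 Hmed 14.0 capcentre [464.1 233.9  55. ]
12 737 mean [435.2 326.5  74.5] mid [435.9 327.1  74.1] extent 43.69999999999999 32.30000000000001 rect [44.5 41. ] 0.33091068267822266 Hmed 14.0 capcentre [427.4 323.5  54.1]
12 105 mean [579.3 195.2  37.3] mid [573.9 190.4  40.5] extent 15.200000000000003 37.00000000000006 rect [39.7 14.8] 86.12252807617188 Hmed 14.0 capcentre [565.4 186.8  20.5]
12 128 mean [516.1 349.7  35.5] mid [510.8 350.8  37.6] extent 27.200000000000017 24.300000000000068 rect [20.5 36.6] 52.2169075012207 Hmed 13.8 capcentre [502.3 347.1  17.7]
12 92 mean [549.2 280.7  34.1] mid [549.4 280.2  34.1] extent 26.200000000000003 8.399999999999977 rect [26.   8.7] 4.254462718963623 Hmed 13.8 capcentre [540.9 276.5  14.1]
```

Request:
{"op": "play_rows", "data": {
  "dp": [
    [10,-41,0],
    [10,-41,0],
    [10,-41,0],
    [10,-41,0],
    [10,-41,0],
    [10,-41,0],
    [10,-41,0],
    [0,-41,0]
  ],
  "yaw": [0,0,0,0,0,0,0,0]
}}

```text
t: 3.2
ee_pos: [609.8, -47.9, 316.4]
orientation: [-0.717, 3.057, -0.001]
ft_force: [-0.1, 0.0, 1.1]
width: 87.9
grasp_force: 0.0
```

Run:
```python
from h import *
a=shot('wrist'); o=ctrl.get_obs(); print(o['ee_pos'],o['t'])
W=cloud(a); np.savez('w3.npz',W=W,px=a['pixels']); save('w3.png',cv2.resize(a['pixels'],(800,600)))
for r in models.landmark_of(a,'pedestal_a_seat'): print(r, W[int(r['location'][1]),int(r['location'][0])])
```

```text
[609.03077642 -54.47639813 316.23416951] 3.25
{'location': [247.2, 120.9], 'conf': 0.93} [568.76292426 -85.5616964   44.39272053]
```

View pics/w3.png

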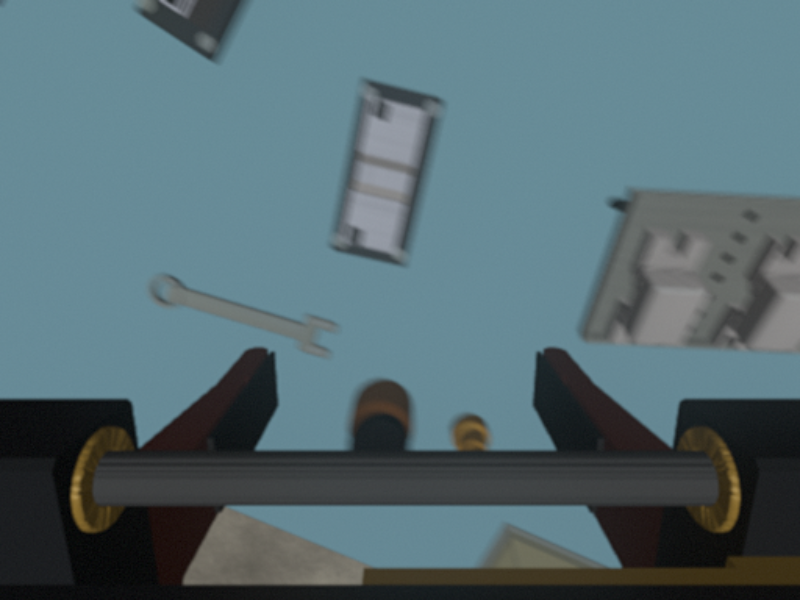

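Both keys of this pedestal ((382,108) and (353,237)) are on the left side, so it is pedestal A. The other grey pedestal should be B; I'll check its keys.

```bash
cat >> h.py <<'E'
def ped(W,near,rad=95):
    "joint-face rectangle and dark keys"
    m=(abs(W[...,2]-60)<4)&(np.hypot(W[...,0]-near[0],W[...,1]-near[1])<rad)
    Q=W[m]; r=cv2.minAreaRect(Q[:,:2].astype(np.float32)); b=cv2.boxPoints(r)
    e=max([b[1]-b[0],b[2]-b[1]],key=np.linalg.norm); y=e/np.linalg.norm(e); x=np.array([y[1],-y[0]])
    k=(W[...,2]>66)&(W[...,2]<80)&(np.hypot(W[...,0]-r[0][0],W[...,1]-r[0][1])<75); K=W[k][:,:2]-r[0]
    print('z',np.median(Q[:,2]).round(1),'ctr',np.round(r[0],1),'size',np.round(r[1],1),'y',y.round(3),'ang',np.degrees(np.arctan2(y[1],y[0])).round(2),'n',m.sum())
    for s in(1,-1):
        q=K[(K@y)*s>20]
        if len(q): print(' key y%+d'%s,len(q),'x',np.median(q@x).round(1),'y',np.median(q@y).round(1),'ymax',np.abs(q@y).max().round(1),'xr',np.percentile(q@x,[3,97]).round(1))
E
python3 - <<'E'
from h import *
ped(np.load('w3.npz')['W'],(568,-85))
E
```

```text
z 59.5 ctr [562.9 -86.3] size [114.1  44.1] y [0.973 0.231] ang 13.37 n 2281
 key y+1 79 x 11.8 y 47.9 ymax 54.5 xr [ 7.2 16.6]
 key y-1 90 x 11.7 y -49.0 ymax 55.0 xr [ 7.2 16.5]
```

Request:
{"op": "play_rows", "data": {
  "dp": [
    [-18,-38,0],
    [-18,-38,0],
    [-18,-38,0],
    [-18,-38,0],
    [-18,-38,0],
    [0,0,0]
  ],
  "yaw": [0,0,0,0,0,0]
}}

```text
t: 3.8
ee_pos: [517.1, -238.7, 316.4]
orientation: [0.71, -3.059, 0.003]
ft_force: [0.1, -0.3, 0.9]
width: 87.3
grasp_force: 0.0
```

Run:
```python
from h import *
a=shot('wrist'); o=ctrl.get_obs(); print(o['ee_pos'],o['t'])
W=cloud(a); np.savez('w4.npz',W=W,px=a['pixels']); save('w4.png',cv2.resize(a['pixels'],(800,600)))
for r in models.landmark_of(a,'pedestal_a_seat'):
    p=W[int(r['location'][1]),int(r['location'][0])]; print(r,p)
ped(W,(465,-280)); ped(W,(568,-85))
```

```text
[ 518.41393258 -236.41760463  316.35361943] 3.85
{'location': [344.2, 241.5], 'conf': 0.69} [ 494.7482565  -200.39901508  319.31714545]
z 59.5 ctr [ 464.4 -284.3] size [ 44.2 114. ] y [ 0.994 -0.111] ang -6.35 n 2323
 key y+1 78 x -12.2 y 48.4 ymax 54.9 xr [-16.9  -7.6]
 key y-1 91 x -0.3 y -48.7 ymax 54.8 xr [-4.8  4.5]
z 59.6 ctr [562.4 -86.5] size [114.   44.7] y [0.973 0.231] ang 13.35 n 1354
 key y+1 65 x 13.3 y 47.4 ymax 55.0 xr [ 7.5 16.8]
 key y-1 71 x 13.1 y -49.4 ymax 55.2 xr [ 7.5 16.9]
```

View pics/w4.png

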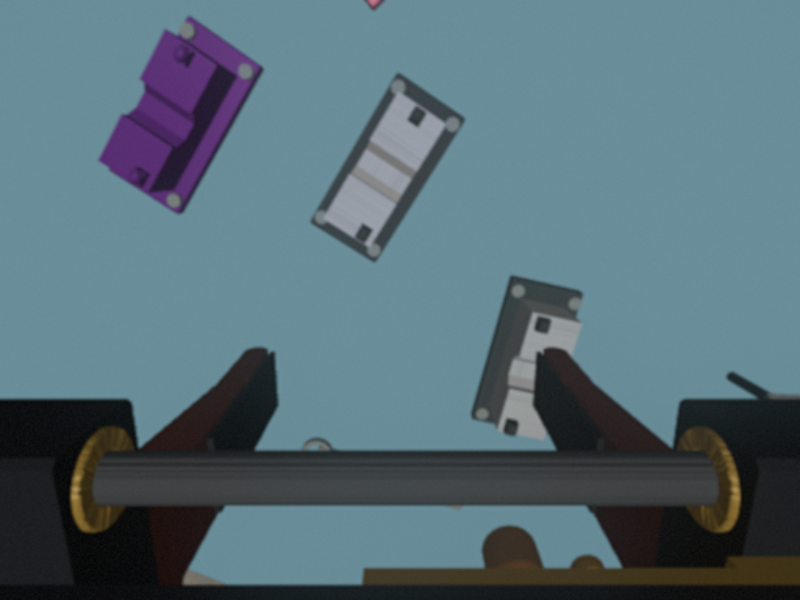

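This pedestal has one central key (417,117) and one offset key (363,232), which matches B. The purple one at (180,115) is the look-alike. Both caps are already about the right way round: A needs -10° and B about -30°. Now I go above cap A.

Request:
{"op": "play_rows", "data": {
  "dp": [
    [-1,41,-10],
    [-1,41,-10],
    [-1,41,-10],
    [-1,41,-10],
    [-1,41,-10],
    [-1,41,-10],
    [-1,41,-10],
    [-1,41,-10]
  ],
  "yaw": [-2.6,0,0,0,0,0,0,0]
}}

```text
t: 4.57
ee_pos: [511.0, 93.3, 237.0]
orientation: [-0.651, 3.073, 0.001]
ft_force: [1.6, 0.2, -0.7]
width: 87.9
grasp_force: 0.0
```

Request:
{"op": "play_rows", "data": {
  "dp": [
    [0,41,-20],
    [0,41,-20],
    [0,41,-20],
    [0,39,-20],
    [0,0,0],
    [0,0,0]
  ],
  "yaw": [0,0,0,0,0,0]
}}

```text
t: 5.07
ee_pos: [509.9, 241.9, 162.0]
orientation: [0.656, -3.07, 0.0]
ft_force: [1.2, -0.3, 0.2]
width: 88.0
grasp_force: 0.0
```

```bash
cat >> h.py <<'E'
def st(t=None):
    o=ctrl.get_obs(); M=R.from_rotvec(o['orientation']).as_matrix(); a=np.degrees(np.arctan2(M[1,1],M[0,1]))
    print('t',round(o['t'],2),'pos',o['ee_pos'].round(1),'yaw',a.round(2),'F',np.round(o['ft_force'],1),'w',round(o['width'],1),'g',round(o['grasp_force'],1),'q6',o['qpos'][5].round(2))
    if t is not None: print('to go',(np.array(t[:3])-o['ee_pos']).round(1),round(t[3]-a,2))
E
python3 -c "
from h import *
st((511,254,50,113.7))"
```

```text
t 5.07 pos [509.9 241.9 162. ] yaw 114.12 F [ 1.2 -0.3  0.2] w 88.0 g 0.0 q6 -1.57
to go [   1.1   12.1 -112. ] -0.42
```

Request:
{"op": "play_rows", "data": {
  "dp": [
    [1,12,-20],
    [0,0,-25],
    [0,0,-20],
    [0,0,-10],
    [0,0,0]
  ],
  "yaw": [-0.4,0,0,0,0]
}}

```text
t: 5.48
ee_pos: [511.6, 249.8, 87.0]
orientation: [0.636, -3.073, 0.001]
ft_force: [-0.3, -1.2, -0.0]
width: 87.7
grasp_force: 0.0
```

```bash
python3 -c "
from h import *
st((511,254,50,113.7))"
```

```text
t 5.48 pos [511.6 249.8  87. ] yaw 113.4 F [-0.3 -1.2 -0. ] w 87.7 g 0.0 q6 -1.55
to go [ -0.6   4.2 -37. ] 0.3
```

Request:
{"op": "play_rows", "data": {
  "dp": [
    [0,4,-15],
    [0,0,-15],
    [0,0,0],
    [0,0,0]
  ],
  "yaw": [0.3,0,0,0]
}}

```text
t: 5.82
ee_pos: [513.2, 254.3, 59.2]
orientation: [-0.645, 3.075, 0.0]
ft_force: [0.2, 0.5, 0.3]
width: 87.8
grasp_force: 0.0
```

```bash
python3 -c "
from h import *
st((511,254,50,113.7))
a=shot('wrist');W=cloud(a);np.savez('w5.npz',W=W,px=a['pixels'])
st((511,254,50,113.7))"
```

```text
t 5.82 pos [513.2 254.3  59.2] yaw 113.69 F [0.2 0.5 0.3] w 87.8 g 0.0 q6 -1.54
to go [-2.2 -0.3 -9.2] 0.01
t 5.87 pos [513.6 254.5  59.6] yaw 113.69 F [ 0.1 -0.3 -0.2] w 87.6 g 0.0 q6 -1.54
to go [-2.6 -0.5 -9.6] 0.01
```

Request:
{"op": "play_rows", "data": {
  "dp": [
    [-2,0,-5],
    [0,0,-4.5],
    [0,0,0]
  ],
  "yaw": [0,0,0]
}}

```text
t: 6.12
ee_pos: [510.7, 254.3, 48.6]
orientation: [0.645, -3.074, 0.0]
ft_force: [-0.7, 0.3, -0.4]
width: 87.9
grasp_force: 0.0
```

Request:
{"op": "play_rows", "data": {
  "dp": [
    [0,0,0],
    [0,0,0],
    [0,0,0],
    [0,0,0],
    [0,0,0],
    [0,0,0],
    [0,0,0],
    [0,0,0]
  ],
  "yaw": [0,0,0,0,0,0,0,0],
  "gripper": 1
}}

```text
t: 6.78
ee_pos: [511.0, 254.4, 48.8]
orientation: [-0.646, 3.074, -0.0]
ft_force: [0.5, -0.9, -0.0]
width: 44.3
grasp_force: 30.0
```

Request:
{"op": "play_rows", "data": {
  "dp": [
    [0,0,8],
    [0,0,20],
    [0,0,30],
    [0,0,30],
    [0,0,20],
    [-5,-20,0],
    [-10,-40,0],
    [-10,-40,0]
  ],
  "yaw": [0,0,0,0,0,0,0,0]
}}

```text
t: 7.45
ee_pos: [485.7, 154.3, 157.6]
orientation: [-0.649, 3.072, 0.0]
ft_force: [0.0, -1.6, -2.0]
width: 43.4
grasp_force: 30.0
```

Request:
{"op": "play_rows", "data": {
  "dp": [
    [-10,-40,0],
    [-10,-40,0],
    [-10,-40,0],
    [-10,-30,0],
    [-6,-20,0],
    [0,0,-15],
    [0,0,-15],
    [0,0,0]
  ],
  "yaw": [0,0,0,0,0,0,0,0]
}}

```text
t: 8.12
ee_pos: [438.1, -16.0, 125.4]
orientation: [0.643, -3.072, -0.002]
ft_force: [-0.7, 0.8, -3.6]
width: 43.9
grasp_force: 30.0
```

```bash
python3 -c "
from h import *
st((440,-20,35,113.7))"
```

```text
t 8.12 pos [438.1 -16.  125.4] yaw 113.63 F [-0.7  0.8 -3.6] w 43.9 g 30.0 q6 -2.05
to go [  1.9  -4.  -90.4] 0.07
```

Request:
{"op": "play_rows", "data": {
  "dp": [
    [0,0,-25],
    [0,0,-25],
    [0,0,-25],
    [0,0,-15],
    [0,0,-5],
    [0,0,0]
  ],
  "yaw": [0,0,0,0,0,0]
}}

```text
t: 8.62
ee_pos: [439.4, -15.3, 31.3]
orientation: [0.646, -3.072, -0.001]
ft_force: [0.2, 0.3, -3.6]
width: 44.0
grasp_force: 30.0
```

Request:
{"op": "play_rows", "data": {
  "dp": [
    [0,0,-3],
    [0,0,-3],
    [0,0,-3],
    [0,0,-3],
    [0,0,0]
  ],
  "yaw": [0,0,0,0,0]
}}

```text
t: 9.03
ee_pos: [439.3, -16.2, 21.0]
orientation: [0.645, -3.074, 0.001]
ft_force: [-5.9, -4.9, 10.1]
width: 44.0
grasp_force: 30.0
```

Request:
{"op": "play_rows", "data": {
  "dp": [
    [0,0,-3],
    [0,0,-3],
    [0,0,-3],
    [0,0,-2],
    [0,0,0]
  ],
  "yaw": [0,0,0,0,0]
}}

```text
t: 9.45
ee_pos: [438.7, -15.8, 9.9]
orientation: [0.645, -3.073, -0.0]
ft_force: [-5.2, -1.1, 7.5]
width: 43.8
grasp_force: 30.0
```

Request:
{"op": "play_rows", "data": {
  "dp": [
    [0,0,-1.5],
    [0,0,-1],
    [0,0,0]
  ],
  "yaw": [0,0,0]
}}

```text
t: 9.7
ee_pos: [438.8, -15.8, 7.5]
orientation: [0.645, -3.073, -0.0]
ft_force: [-6.9, -3.5, 9.7]
width: 44.1
grasp_force: 30.0
```

Request:
{"op": "play_rows", "data": {
  "dp": [
    [0,0,-1],
    [0,0,0]
  ],
  "yaw": [0,0]
}}

```text
t: 9.87
ee_pos: [438.9, -15.8, 6.5]
orientation: [0.645, -3.073, -0.0]
ft_force: [-6.4, -3.7, 9.0]
width: 44.1
grasp_force: 30.0
```

Request:
{"op": "play_rows", "data": {
  "dp": [
    [0,0,-0.7],
    [0,0,-0.7],
    [0,0,0]
  ],
  "yaw": [0,0,0]
}}

```text
t: 10.12
ee_pos: [438.9, -15.8, 5.1]
orientation: [0.645, -3.073, -0.0]
ft_force: [-6.9, -3.1, 10.4]
width: 43.8
grasp_force: 30.0
```

Request:
{"op": "play_rows", "data": {
  "dp": [
    [0,0,0],
    [0,0,0],
    [0,0,0],
    [0,0,0]
  ],
  "yaw": [0,0,0,0],
  "gripper": 0.3
}}

```text
t: 10.45
ee_pos: [440.7, -15.5, 4.3]
orientation: [-0.645, 3.073, -0.001]
ft_force: [-0.6, 0.1, -0.7]
width: 61.4
grasp_force: 0.0
```

Run:
```python
from h import *
st()
d=shot('side');W=cloud(d)
m=(np.hypot(W[...,0]-439,W[...,1]+16)<75)&(W[...,2]>4)&(W[...,2]<60)
Q=W[m]; print(len(Q)); 
e=Q[(Q[:,2]>9)&(Q[:,2]<19)]
t=np.radians(23.6); s=(Q[:,:2]-[439,-16])@[np.cos(t),np.sin(t)]; p=(Q[:,:2]-[439,-16])@[-np.sin(t),np.cos(t)]
for a in range(-65,66,10):
    k=(abs(s-a)<5)&(abs(p)<15)
    if k.sum(): print(a,k.sum(),np.percentile(Q[k,2],[10,50,90]).round(1))
save('s2.png',cv2.resize(d['pixels'][150:250,120:320],None,fx=4,fy=4))
```

```text
t 10.45 pos [440.7 -15.5   4.3] yaw 113.72 F [-0.6  0.1 -0.7] w 61.4 g 0.0 q6 -2.05
725
-65 18 [ 5.5 10.9 15.3]
-55 34 [ 9.3 14.1 15.5]
-45 39 [ 9.6 14.2 15.7]
-35 103 [14.5 27.9 43.2]
-25 34 [43.  44.4 45.4]
-15 35 [42.9 44.4 46. ]
-5 32 [43.5 44.4 45.7]
5 4 [43.1 44.9 45.2]
```

Request:
{"op": "play_rows", "data": {
  "dp": [
    [0,0,20],
    [0,0,35],
    [5,2,40],
    [10,5,40],
    [15,7,40],
    [15,6,30],
    [0,0,0],
    [0,0,0]
  ],
  "yaw": [0,0,0,0,0,0,0,0],
  "gripper": 0
}}

```text
t: 11.17
ee_pos: [486.0, 4.4, 209.1]
orientation: [-0.646, 3.07, -0.002]
ft_force: [-0.3, -0.0, -0.5]
width: 87.6
grasp_force: 0.0
```

```bash
cat >> h.py <<'E'
def capflat(W,near,zt=44,long=60,rad=45):
    m=(abs(W[...,2]-zt)<3)&(np.hypot(W[...,0]-near[0],W[...,1]-near[1])<rad)
    Q=W[m]; r=cv2.minAreaRect(Q[:,:2].astype(np.float32)); b=cv2.boxPoints(r)
    e=max([b[1]-b[0],b[2]-b[1]],key=np.linalg.norm); print('top z',np.median(Q[:,2]).round(2),'ctr',np.round(r[0],1),'size',np.round(r[1],1),'ang y',np.degrees(np.arctan2(e[1],e[0])).round(2),m.sum())
    c,n=fitplane(Q,1.0); print('tilt',np.arccos(min(1,n[2])).round(4))
    e=e/np.linalg.norm(e); e2=np.array([e[1],-e[0]]); 
    me=(abs(W[...,2]-zt+30)<3)&(np.hypot(W[...,0]-near[0],W[...,1]-near[1])<75)
    E=W[me][:,:2]-r[0]; print('ear extents along y',np.percentile(E@e,[.5,99.5]).round(1),'n',len(E))
E
python3 - <<'E'
from h import *
st()
a=shot('wrist');W=cloud(a);np.savez('w6.npz',W=W,px=a['pixels'])
capflat(W,(440,-17))
E
```

```text
t 11.17 pos [486.    4.4 209.1] yaw 113.75 F [-0.3 -0.  -0.5] w 87.6 g 0.0 q6 -2.0
top z 43.33 ctr [433.9 -17.5] size [59.5 43.8] ang y 23.66 2726
tilt 0.0033
ear extents along y [-56.3  56.9] n 1644
```

Request:
{"op": "play_rows", "data": {
  "dp": [
    [-20,-9,-25],
    [-20,-9,-35],
    [-12,-4,-35],
    [0,0,-35],
    [0,0,-30],
    [0,0,0],
    [0,0,0]
  ],
  "yaw": [0,0,0,0,0,0,0]
}}

```text
t: 11.8
ee_pos: [429.2, -17.8, 45.3]
orientation: [0.643, -3.068, -0.003]
ft_force: [1.5, -0.9, 0.6]
width: 87.8
grasp_force: 0.0
```

```bash
python3 -c "
from h import *
st((434,-17.5,10,113.66))"
```

```text
t 11.8 pos [429.2 -17.8  45.3] yaw 113.69 F [ 1.5 -0.9  0.6] w 87.8 g 0.0 q6 -2.05
to go [  4.8   0.3 -35.3] -0.03
```

Request:
{"op": "play_rows", "data": {
  "dp": [
    [0,0,-12],
    [0,0,-12],
    [0,0,-6],
    [0,0,0],
    [0,0,0]
  ],
  "yaw": [0,0,0,0,0]
}}

```text
t: 12.22
ee_pos: [432.7, -17.8, 18.3]
orientation: [-0.645, 3.074, -0.0]
ft_force: [0.3, 0.6, 0.9]
width: 87.9
grasp_force: 0.0
```

```bash
python3 -c "
from h import *
st((434,-17.5,10,113.66))"
```

```text
t 12.22 pos [432.7 -17.8  18.3] yaw 113.72 F [0.3 0.6 0.9] w 87.9 g 0.0 q6 -2.05
to go [ 1.3  0.3 -8.3] -0.06
```

Request:
{"op": "play_rows", "data": {
  "dp": [
    [1,0,-5],
    [0,0,-3],
    [0,0,0],
    [0,0,0]
  ],
  "yaw": [0,0,0,0]
}}

```text
t: 12.55
ee_pos: [433.3, -17.8, 9.4]
orientation: [0.645, -3.074, -0.0]
ft_force: [0.5, 0.6, 0.5]
width: 87.6
grasp_force: 0.0
```

Request:
{"op": "play_rows", "data": {
  "dp": [
    [0,0,0],
    [0,0,0],
    [0,0,0],
    [0,0,0],
    [0,0,0],
    [0,0,0],
    [0,0,0],
    [0,0,0]
  ],
  "yaw": [0,0,0,0,0,0,0,0],
  "gripper": 1
}}

```text
t: 13.22
ee_pos: [433.4, -17.8, 9.4]
orientation: [-0.645, 3.075, -0.0]
ft_force: [0.5, -0.5, 0.9]
width: 43.8
grasp_force: 30.0
```

```bash
python3 -c "
from h import *
st((562.8,-86.4,105,103.37))"
```

```text
t 13.22 pos [433.4 -17.8   9.4] yaw 113.71 F [ 0.5 -0.5  0.9] w 43.8 g 30.0 q6 -2.05
to go [129.4 -68.6  95.6] -10.34
```

Request:
{"op": "play_rows", "data": {
  "dp": [
    [0,0,10],
    [0,0,30],
    [0,0,40],
    [10,-5,20],
    [25,-13,0],
    [30,-16,0],
    [30,-16,0],
    [20,-10,0]
  ],
  "yaw": [0,0,0,-2,-2,-2,-2,-2]
}}

```text
t: 13.88
ee_pos: [551.0, -79.2, 110.7]
orientation: [-0.372, 3.117, -0.002]
ft_force: [1.2, 0.2, -3.1]
width: 43.8
grasp_force: 30.0
```

Request:
{"op": "play_rows", "data": {
  "dp": [
    [10,-6,0],
    [4,-2.6,0],
    [0,0,0],
    [0,0,0],
    [0,0,0]
  ],
  "yaw": [-0.3,0,0,0,0]
}}

```text
t: 14.3
ee_pos: [560.6, -85.7, 109.0]
orientation: [0.368, -3.118, -0.001]
ft_force: [0.5, 0.5, -2.5]
width: 44.0
grasp_force: 30.0
```

```bash
python3 -c "
from h import *
st((562.3,-86.6,85,103.37))"
```

```text
t 14.3 pos [560.6 -85.7 109. ] yaw 103.46 F [ 0.5  0.5 -2.5] w 44.0 g 30.0 q6 -1.98
to go [  1.7  -0.9 -24. ] -0.09
```

Request:
{"op": "play_rows", "data": {
  "dp": [
    [1.5,-1,-8],
    [0,0,-9],
    [0,0,-5],
    [0,0,0],
    [0,0,0],
    [0,0,0]
  ],
  "yaw": [0,0,0,0,0,0]
}}

```text
t: 14.8
ee_pos: [563.8, -87.4, 87.2]
orientation: [0.367, -3.12, -0.0]
ft_force: [0.6, -0.1, -2.4]
width: 43.8
grasp_force: 30.0
```

```bash
python3 -c "
from h import *
st((562.3,-86.6,85,103.37))
a=shot('wrist');W=cloud(a);np.savez('w7.npz',W=W,px=a['pixels'])
st((562.3,-86.6,85,103.37))
d=shot('side');W=cloud(d);capflat(W,(562,-86),zt=120)"
```

```text
t 14.8 pos [563.8 -87.4  87.2] yaw 103.41 F [ 0.6 -0.1 -2.4] w 43.8 g 30.0 q6 -1.98
to go [-1.5  0.8 -2.2] -0.04
t 14.85 pos [564.  -87.4  87.5] yaw 103.42 F [ 0.7 -0.2 -2. ] w 43.9 g 30.0 q6 -1.98
to go [-1.7  0.8 -2.5] -0.05
top z 121.61 ctr [552.8 -90.5] size [35.7 64.5] ang y -76.05 179
tilt 0.0082
ear extents along y [-23.   30.3] n 175
```

Request:
{"op": "play_rows", "data": {
  "dp": [
    [0,0,0],
    [0,0,0],
    [0,0,0]
  ],
  "yaw": [0,0,0]
}}

```text
t: 15.15
ee_pos: [564.0, -87.5, 87.6]
orientation: [-0.367, 3.12, -0.0]
ft_force: [-0.4, -0.4, -3.1]
width: 44.1
grasp_force: 30.0
```

Request:
{"op": "play_rows", "data": {
  "dp": [
    [0,0,0],
    [0,0,0],
    [0,0,0]
  ],
  "yaw": [0,0,0]
}}

```text
t: 15.4
ee_pos: [563.9, -87.4, 87.4]
orientation: [-0.367, 3.12, -0.0]
ft_force: [0.2, -0.1, -2.6]
width: 44.0
grasp_force: 30.0
```

Request:
{"op": "play_rows", "data": {
  "dp": [
    [-1.6,0.8,-1],
    [0,0,0],
    [0,0,-2],
    [0,0,-2],
    [0,0,-1.5],
    [0,0,0],
    [0,0,0]
  ],
  "yaw": [0,0,0,0,0,0,0]
}}

```text
t: 15.98
ee_pos: [562.2, -86.6, 80.7]
orientation: [0.367, -3.12, -0.0]
ft_force: [-0.5, -0.0, -2.3]
width: 43.5
grasp_force: 30.0
```

Below key-top level with no contact force, so the slots are going over the keys.

Request:
{"op": "play_rows", "data": {
  "dp": [
    [0,0,-2],
    [0,0,-2],
    [0,0,-2],
    [0,0,-2],
    [0,0,0]
  ],
  "yaw": [0,0,0,0,0]
}}

```text
t: 16.4
ee_pos: [562.0, -86.5, 72.4]
orientation: [0.367, -3.119, -0.0]
ft_force: [0.3, -0.5, -2.8]
width: 43.9
grasp_force: 30.0
```

Request:
{"op": "play_rows", "data": {
  "dp": [
    [0,0,-1.5],
    [0,0,-1],
    [0,0,0],
    [0,0,0]
  ],
  "yaw": [0,0,0,0]
}}

```text
t: 16.73
ee_pos: [562.3, -86.6, 70.3]
orientation: [0.367, -3.12, -0.0]
ft_force: [0.1, -0.3, -2.0]
width: 44.0
grasp_force: 30.0
```

Request:
{"op": "play_rows", "data": {
  "dp": [
    [0,0,-0.8],
    [0,0,-0.5],
    [0,0,0],
    [0,0,0]
  ],
  "yaw": [0,0,0,0]
}}

```text
t: 17.07
ee_pos: [562.4, -86.7, 69.4]
orientation: [-0.367, 3.12, -0.0]
ft_force: [-1.6, 0.3, 2.1]
width: 44.1
grasp_force: 30.0
```

Request:
{"op": "play_rows", "data": {
  "dp": [
    [0,0,-0.3],
    [0,0,0],
    [0,0,0],
    [0,0,0],
    [0,0,0],
    [0,0,0]
  ],
  "yaw": [0,0,0,0,0,0],
  "gripper": 0
}}

```text
t: 17.57
ee_pos: [562.3, -86.6, 68.8]
orientation: [0.367, -3.12, 0.0]
ft_force: [0.1, -0.8, -0.3]
width: 80.8
grasp_force: 0.0
```

Request:
{"op": "play_rows", "data": {
  "dp": [
    [0,0,15],
    [0,0,30],
    [8,2,40],
    [20,4,40],
    [20,5,40],
    [0,0,20],
    [0,0,0],
    [0,0,0]
  ],
  "yaw": [0,0,0,0,0,0,0,0]
}}

```text
t: 18.23
ee_pos: [607.9, -76.2, 249.0]
orientation: [-0.367, 3.118, -0.001]
ft_force: [-0.5, -0.7, -0.2]
width: 88.0
grasp_force: 0.0
```

```bash
python3 -c "
from h import *
st()
a=shot('wrist');W=cloud(a)
capflat(W,(562,-86),zt=104)
st((472.4,342.8,150,113.7))"
```

```text
t 18.23 pos [607.9 -76.2 249. ] yaw 103.42 F [-0.5 -0.7 -0.2] w 88.0 g 0.0 q6 -1.95
top z 103.38 ctr [563.1 -86.2] size [58.7 43.7] ang y 13.44 3000
tilt 0.009
ear extents along y [-56.7  56.8] n 1877
t 18.28 pos [606.7 -76.2 247.3] yaw 103.41 F [-0.4 -0.2 -0.7] w 87.7 g 0.0 q6 -1.95
to go [-134.3  419.   -97.3] 10.29
```

Cap A is home. Now cap B.

Request:
{"op": "play_rows", "data": {
  "dp": [
    [-11,35,0],
    [-11,35,0],
    [-11,35,0],
    [-11,35,0],
    [-11,35,0],
    [-11,35,0],
    [-11,35,0],
    [-11,35,0]
  ],
  "yaw": [1.3,1.3,1.3,1.3,1.3,1.3,1.3,1.2]
}}

```text
t: 18.95
ee_pos: [517.1, 204.5, 245.7]
orientation: [0.646, -3.07, 0.001]
ft_force: [0.6, -0.3, -0.5]
width: 88.0
grasp_force: 0.0
```

Request:
{"op": "play_rows", "data": {
  "dp": [
    [-12,35,-25],
    [-12,35,-25],
    [-12,35,-25],
    [-10,34,-22],
    [0,0,0],
    [0,0,0],
    [0,0,0],
    [0,0,0]
  ],
  "yaw": [0,0,0,0,0,0,0,0]
}}

```text
t: 19.62
ee_pos: [476.0, 334.6, 155.8]
orientation: [0.644, -3.074, 0.001]
ft_force: [0.4, 0.3, -0.2]
width: 87.9
grasp_force: 0.0
```

```bash
python3 -c "
from h import *
st((472.4,342.8,49,113.5))"
```

```text
t 19.62 pos [476.  334.6 155.8] yaw 113.65 F [ 0.4  0.3 -0.2] w 87.9 g 0.0 q6 -1.39
to go [  -3.6    8.2 -106.8] -0.15
```

Request:
{"op": "play_rows", "data": {
  "dp": [
    [-4,8,-20],
    [0,0,-25],
    [0,0,-20],
    [0,0,-15],
    [0,0,-10],
    [0,0,0],
    [0,0,0],
    [0,0,0]
  ],
  "yaw": [0,0,0,0,0,0,0,0]
}}

```text
t: 20.28
ee_pos: [472.7, 343.7, 67.1]
orientation: [-0.644, 3.073, 0.001]
ft_force: [-0.0, 0.3, 1.3]
width: 87.5
grasp_force: 0.0
```

```bash
python3 -c "
from h import *
st((472.4,342.8,49,113.5))"
```

```text
t 20.28 pos [472.7 343.7  67.1] yaw 113.67 F [-0.   0.3  1.3] w 87.5 g 0.0 q6 -1.38
to go [ -0.3  -0.9 -18.1] -0.17
```

Request:
{"op": "play_rows", "data": {
  "dp": [
    [0,-1,-8],
    [0,0,-7],
    [0,0,-3],
    [0,0,0],
    [0,0,0]
  ],
  "yaw": [0,0,0,0,0]
}}

```text
t: 20.7
ee_pos: [474.6, 344.3, 50.3]
orientation: [-0.643, 3.069, 0.004]
ft_force: [4.5, -0.9, 14.6]
width: 87.9
grasp_force: 6.8
```

Request:
{"op": "play_rows", "data": {
  "dp": [
    [0,0,0],
    [0,0,0],
    [0,0,0],
    [0,0,0],
    [0,0,0],
    [0,0,0],
    [0,0,0],
    [0,0,0]
  ],
  "yaw": [0,0,0,0,0,0,0,0],
  "gripper": 1
}}

```text
t: 21.37
ee_pos: [471.5, 342.3, 47.5]
orientation: [0.645, -3.074, 0.001]
ft_force: [-0.4, -0.6, -2.4]
width: 43.6
grasp_force: 30.0
```

Gripped (a fingertip lightly grazed the rack's side rim on the way down, about 15 N). Lifting and going to the levelling spot.

Request:
{"op": "play_rows", "data": {
  "dp": [
    [0,0,8],
    [0,0,20],
    [0,0,30],
    [0,0,30],
    [0,0,20],
    [0,-20,0],
    [-4,-38,0],
    [-4,-38,0]
  ],
  "yaw": [0,0,0,0,0,0,0,0]
}}

```text
t: 22.03
ee_pos: [463.5, 246.3, 156.7]
orientation: [-0.649, 3.073, 0.0]
ft_force: [1.0, -0.1, -3.8]
width: 43.7
grasp_force: 30.0
```

Request:
{"op": "play_rows", "data": {
  "dp": [
    [-4,-38,0],
    [-4,-38,0],
    [-4,-38,0],
    [-4,-38,0],
    [-4,-38,0],
    [-4,-38,0],
    [-2,-30,0],
    [0,-10,0]
  ],
  "yaw": [0,0,0,0,0,0,0,0]
}}

```text
t: 22.7
ee_pos: [436.6, -24.4, 156.2]
orientation: [0.641, -3.075, 0.001]
ft_force: [-0.6, 0.3, -3.5]
width: 43.9
grasp_force: 30.0
```

Request:
{"op": "play_rows", "data": {
  "dp": [
    [0,0,-20],
    [0,0,-25],
    [0,0,-25],
    [0,0,-20],
    [0,0,-10],
    [0,0,0],
    [0,0,0]
  ],
  "yaw": [0,0,0,0,0,0,0]
}}

```text
t: 23.28
ee_pos: [437.8, -21.1, 56.1]
orientation: [0.646, -3.074, -0.0]
ft_force: [0.1, 0.8, -3.3]
width: 44.0
grasp_force: 30.0
```

Down to contact at about z = 29, then level it.

Request:
{"op": "play_rows", "data": {
  "dp": [
    [0,0,-12],
    [0,0,-9],
    [0,0,-4],
    [0,0,-3],
    [0,0,-3],
    [0,0,-3],
    [0,0,-3],
    [0,0,0]
  ],
  "yaw": [0,0,0,0,0,0,0,0]
}}

```text
t: 23.95
ee_pos: [436.2, -21.7, 19.4]
orientation: [0.645, -3.072, -0.0]
ft_force: [-6.0, -2.8, 7.9]
width: 43.8
grasp_force: 30.0
```

Request:
{"op": "play_rows", "data": {
  "dp": [
    [0,0,-3],
    [0,0,-3],
    [0,0,-2],
    [0,0,-2],
    [0,0,0]
  ],
  "yaw": [0,0,0,0,0]
}}

```text
t: 24.37
ee_pos: [436.1, -21.5, 9.4]
orientation: [0.645, -3.072, -0.001]
ft_force: [-5.9, -2.1, 6.4]
width: 43.3
grasp_force: 30.0
```

Request:
{"op": "play_rows", "data": {
  "dp": [
    [0,0,-2],
    [0,0,-1.5],
    [0,0,-1],
    [0,0,0]
  ],
  "yaw": [0,0,0,0]
}}

```text
t: 24.7
ee_pos: [436.2, -21.5, 5.0]
orientation: [0.645, -3.072, -0.001]
ft_force: [-5.7, -1.0, 5.9]
width: 43.8
grasp_force: 30.0
```

Request:
{"op": "play_rows", "data": {
  "dp": [
    [0,0,0],
    [0,0,0],
    [0,0,0],
    [0,0,0]
  ],
  "yaw": [0,0,0,0],
  "gripper": 0.3
}}

```text
t: 25.03
ee_pos: [438.4, -21.3, 4.7]
orientation: [-0.645, 3.073, -0.0]
ft_force: [0.0, -0.5, -0.0]
width: 61.3
grasp_force: 0.0
```

Request:
{"op": "play_rows", "data": {
  "dp": [
    [0,0,20],
    [0,0,35],
    [5,2,40],
    [10,5,40],
    [15,7,40],
    [15,6,30],
    [0,0,0],
    [0,0,0]
  ],
  "yaw": [0,0,0,0,0,0,0,0],
  "gripper": 0
}}

```text
t: 25.7
ee_pos: [484.0, -1.4, 209.7]
orientation: [-0.645, 3.07, -0.002]
ft_force: [-0.0, 0.6, -0.0]
width: 87.7
grasp_force: 0.0
```

Run:
```python
from h import *
st()
a=shot('wrist');W=cloud(a)
capflat(W,(432,-23)); st()
```

```text
t 25.7 pos [484.   -1.4 209.7] yaw 113.75 F [-0.   0.6 -0. ] w 87.7 g 0.0 q6 -2.01
top z 43.37 ctr [434.  -21.6] size [59.8 43.2] ang y 22.9 2692
tilt 0.0012
ear extents along y [-56.2  56.7] n 1592
t 25.75 pos [482.   -1.5 207.9] yaw 113.74 F [-0.5 -0.5 -0. ] w 88.3 g 0.0 q6 -2.01
```

Request:
{"op": "play_rows", "data": {
  "dp": [
    [-18,-8,-25],
    [-18,-8,-35],
    [-12,-4,-35],
    [0,0,-35],
    [0,0,-30],
    [0,0,-10],
    [0,0,0],
    [0,0,0]
  ],
  "yaw": [-0.6,0,0,0,0,0,0,0]
}}

```text
t: 26.42
ee_pos: [433.1, -21.6, 37.4]
orientation: [0.629, -3.075, -0.001]
ft_force: [0.4, -0.5, 1.0]
width: 87.8
grasp_force: 0.0
```

Request:
{"op": "play_rows", "data": {
  "dp": [
    [0,0,0],
    [0,0,0],
    [0,0,0]
  ],
  "yaw": [0,0,0]
}}

```text
t: 26.67
ee_pos: [435.2, -21.6, 39.3]
orientation: [-0.629, 3.075, -0.001]
ft_force: [0.3, 0.4, 0.3]
width: 88.0
grasp_force: 0.0
```

```bash
python3 -c "
from h import *
st((433.7,-21.6,9.5,113))"
```

```text
t 26.67 pos [435.2 -21.6  39.3] yaw 113.12 F [0.3 0.4 0.3] w 88.0 g 0.0 q6 -2.05
to go [ -1.5   0.  -29.8] -0.12
```

Request:
{"op": "play_rows", "data": {
  "dp": [
    [-1.5,0,-12],
    [0,0,-10],
    [0,0,-5],
    [0,0,-3],
    [0,0,0],
    [0,0,0],
    [0,0,0]
  ],
  "yaw": [0,0,0,0,0,0,0]
}}

```text
t: 27.25
ee_pos: [432.9, -21.6, 8.1]
orientation: [-0.629, 3.078, -0.0]
ft_force: [0.2, -0.6, 0.2]
width: 88.0
grasp_force: 0.0
```

Request:
{"op": "play_rows", "data": {
  "dp": [
    [0,0,0],
    [0,0,0],
    [0,0,0],
    [0,0,0],
    [0,0,0],
    [0,0,0],
    [0,0,0],
    [0,0,0]
  ],
  "yaw": [0,0,0,0,0,0,0,0],
  "gripper": 1
}}

```text
t: 27.92
ee_pos: [432.8, -21.7, 8.0]
orientation: [-0.629, 3.078, -0.0]
ft_force: [-0.5, -1.3, 0.0]
width: 44.1
grasp_force: 30.0
```

```bash
python3 -c "
from h import *
st((464.4,-284.3,110,83.65))"
```

```text
t 27.92 pos [432.8 -21.7   8. ] yaw 113.11 F [-0.5 -1.3  0. ] w 44.1 g 30.0 q6 -2.05
to go [  31.6 -262.6  102. ] -29.46
```

Request:
{"op": "play_rows", "data": {
  "dp": [
    [0,0,10],
    [0,0,30],
    [0,0,40],
    [5,-15,40],
    [10,-30,40],
    [10,-30,40],
    [10,-30,30],
    [10,-30,20]
  ],
  "yaw": [0,0,0,-4,-5,-5,-5,-5]
}}

```text
t: 28.58
ee_pos: [473.6, -144.8, 244.4]
orientation: [0.03, 3.139, -0.001]
ft_force: [1.3, 0.1, -3.6]
width: 44.0
grasp_force: 30.0
```

Request:
{"op": "play_rows", "data": {
  "dp": [
    [15,-40,0],
    [15,-40,0],
    [11,-35,0],
    [0,-18,0],
    [0,0,0],
    [0,0,0],
    [0,0,0],
    [0,0,0]
  ],
  "yaw": [-4,-1.4,0,0,0,0,0,0]
}}

```text
t: 29.25
ee_pos: [513.1, -273.5, 240.7]
orientation: [-0.171, -3.136, -0.001]
ft_force: [-0.3, -0.4, -3.6]
width: 43.7
grasp_force: 30.0
```

Request:
{"op": "play_rows", "data": {
  "dp": [
    [0,0,0],
    [0,0,0]
  ],
  "yaw": [0,0]
}}

```text
t: 29.42
ee_pos: [513.7, -273.9, 241.0]
orientation: [-0.17, -3.137, -0.0]
ft_force: [-0.4, -0.6, -2.7]
width: 43.4
grasp_force: 30.0
```

```bash
python3 -c "
from h import *
st()
a=shot('wrist');W=cloud(a);np.savez('w8.npz',W=W,px=a['pixels'])
ped(W,(464.4,-284.3)); st((463.3,-284.2,110,83.65))"
```

```text
t 29.42 pos [ 513.7 -273.9  241. ] yaw 83.78 F [-0.4 -0.6 -2.7] w 43.4 g 30.0 q6 -1.97
z 59.5 ctr [ 455.8 -283.7] size [43.4 96.2] y [ 0.995 -0.103] ang -5.91 n 2227
 key y-1 135 x -0.5 y -39.6 ymax 45.4 xr [-5.1  4.5]
t 29.47 pos [ 513.8 -274.1  241. ] yaw 83.77 F [ 0.1 -0.2 -3.6] w 43.9 g 30.0 q6 -1.97
to go [ -50.5  -10.1 -131. ] -0.12
```

Request:
{"op": "play_rows", "data": {
  "dp": [
    [-15,-3,-30],
    [-15,-3,-35],
    [-12,-3,-30],
    [-6,-1,-25],
    [-2,0,-15],
    [0,0,0],
    [0,0,0],
    [0,0,0]
  ],
  "yaw": [0,0,0,0,0,0,0,0]
}}

```text
t: 30.13
ee_pos: [465.0, -285.3, 107.0]
orientation: [0.172, 3.135, -0.002]
ft_force: [0.6, 0.3, -3.4]
width: 43.8
grasp_force: 30.0
```

Request:
{"op": "play_rows", "data": {
  "dp": [
    [0,0,0],
    [0,0,0],
    [0,0,0]
  ],
  "yaw": [0,0,0]
}}

```text
t: 30.38
ee_pos: [464.5, -285.2, 106.8]
orientation: [0.172, 3.135, -0.002]
ft_force: [-1.3, -0.0, -4.4]
width: 44.1
grasp_force: 30.0
```

```bash
python3 -c "
from h import *
st((463.5,-284.4,86,83.65))"
```

```text
t 30.38 pos [ 464.5 -285.2  106.8] yaw 83.73 F [-1.3 -0.  -4.4] w 44.1 g 30.0 q6 -2.03
to go [ -1.    0.8 -20.8] -0.08
```

Request:
{"op": "play_rows", "data": {
  "dp": [
    [-1,0.8,-8],
    [0,0,-8],
    [0,0,-4.5],
    [0,0,0],
    [0,0,0],
    [0,0,0],
    [0,0,0],
    [0,0,0]
  ],
  "yaw": [0,0,0,0,0,0,0,0]
}}

```text
t: 31.05
ee_pos: [462.9, -284.2, 85.5]
orientation: [0.172, 3.136, -0.0]
ft_force: [-0.2, 0.0, -3.4]
width: 43.7
grasp_force: 30.0
```

```bash
python3 -c "
from h import *
st((463.5,-284.4,79,83.65))"
```

```text
t 31.05 pos [ 462.9 -284.2   85.5] yaw 83.71 F [-0.2  0.  -3.4] w 43.7 g 30.0 q6 -2.03
to go [ 0.6 -0.2 -6.5] -0.06
```

Request:
{"op": "play_rows", "data": {
  "dp": [
    [0.5,-0.2,-2],
    [0,0,-2],
    [0,0,-2],
    [0,0,-1],
    [0,0,0],
    [0,0,0]
  ],
  "yaw": [0,0,0,0,0,0]
}}

```text
t: 31.55
ee_pos: [463.1, -284.2, 78.1]
orientation: [-0.172, -3.137, -0.0]
ft_force: [0.5, -0.5, -3.4]
width: 43.8
grasp_force: 30.0
```

Request:
{"op": "play_rows", "data": {
  "dp": [
    [0,0,-2],
    [0,0,-2],
    [0,0,-2],
    [0,0,-1.5],
    [0,0,0],
    [0,0,0]
  ],
  "yaw": [0,0,0,0,0,0]
}}

```text
t: 32.05
ee_pos: [463.1, -284.2, 70.6]
orientation: [-0.172, -3.137, -0.0]
ft_force: [0.1, -0.5, -3.3]
width: 44.0
grasp_force: 30.0
```

Request:
{"op": "play_rows", "data": {
  "dp": [
    [0,0,-1.2],
    [0,0,-0.8],
    [0,0,-0.6],
    [0,0,0],
    [0,0,0]
  ],
  "yaw": [0,0,0,0,0]
}}

```text
t: 32.47
ee_pos: [463.2, -284.3, 68.2]
orientation: [-0.172, -3.137, 0.0]
ft_force: [-0.3, -0.1, -3.2]
width: 43.7
grasp_force: 30.0
```

Request:
{"op": "play_rows", "data": {
  "dp": [
    [0,0,-0.5],
    [0,0,-0.3],
    [0,0,0],
    [0,0,0]
  ],
  "yaw": [0,0,0,0]
}}

```text
t: 32.8
ee_pos: [463.3, -284.3, 68.0]
orientation: [0.172, 3.137, -0.0]
ft_force: [-3.0, 1.3, 5.1]
width: 43.7
grasp_force: 30.0
```

Seated, with contact at the expected height. Release, back off and check.

Request:
{"op": "play_rows", "data": {
  "dp": [
    [0,0,0],
    [0,0,0],
    [0,0,0],
    [0,0,0],
    [0,0,0],
    [0,0,0]
  ],
  "yaw": [0,0,0,0,0,0],
  "gripper": 0
}}

```text
t: 33.3
ee_pos: [463.3, -284.3, 67.3]
orientation: [0.172, 3.137, -0.0]
ft_force: [0.5, 0.1, -0.4]
width: 80.2
grasp_force: 0.0
```

Request:
{"op": "play_rows", "data": {
  "dp": [
    [0,0,15],
    [0,0,30],
    [8,0,40],
    [20,0,40],
    [22,0,40],
    [0,0,20],
    [0,0,0],
    [0,0,0]
  ],
  "yaw": [0,0,0,0,0,0,0,0]
}}

```text
t: 33.97
ee_pos: [510.4, -284.4, 247.1]
orientation: [0.172, 3.135, -0.002]
ft_force: [-0.1, 0.6, -0.5]
width: 87.8
grasp_force: 0.0
```

Request:
{"op": "play_rows", "data": {
  "dp": [
    [0,0,0],
    [0,0,0],
    [0,0,0]
  ],
  "yaw": [0,0,0]
}}

```text
t: 34.22
ee_pos: [508.8, -283.8, 244.4]
orientation: [-0.173, -3.134, -0.002]
ft_force: [0.0, -0.1, 0.9]
width: 87.9
grasp_force: 0.0
```

```bash
python3 -c "
from h import *
st()
a=shot('wrist');W=cloud(a)
capflat(W,(464.4,-284.3),zt=104); st()
d=shot('side'); w=a['pixels']; save('fin.png',np.vstack([cv2.resize(w[:250],(512,250)),d['pixels'][100:350]]))"
```

```text
t 34.22 pos [ 508.8 -283.8  244.4] yaw 83.69 F [ 0.  -0.1  0.9] w 87.9 g 0.0 q6 -1.99
top z 103.34 ctr [ 464.8 -284.5] size [43.8 59.3] ang y -5.89 3072
tilt 0.0085
ear extents along y [-56.7  57.1] n 1900
t 34.27 pos [ 509.1 -284.   244.7] yaw 83.69 F [-0.3 -0.7  0.5] w 87.6 g 0.0 q6 -1.99
```

View pics/fin.png

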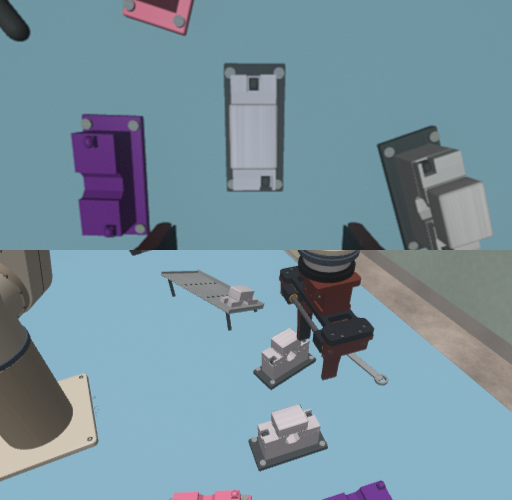

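Both caps sit level on their pedestals: B at (254,125) in the upper half with its keys in the slots, A at (435,190). Cap C is still on the rack, the gripper is open and clear.

```bash
python3 -c "
from h import *
print(ticket.close_job())"
```

```text
the job is handed in; nothing more can be done
None
```

Caps A and B are each on their own pedestal, measured level and fully home; cap C is still on the rack, I did not touch the bystanders, the gripper is open and clear, and the job was handed in at about 34 s (no verdict was returned).

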